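Catch solder spools from a gravity chute

ROBOT

A 6-joint arm with a two-finger parallel gripper is mounted at the origin on a cart in front of the work surface, level with it; the furniture and walls round the work are solid. World frame = base frame: x ahead of the robot, y to its left, z up, the work surface at z = 0. Lengths are in m, angles in degrees, forces in N, time in s.
With the tool pointing down it reaches from about 0.25 to 0.725 m from the base axis. Payload 9.7 kg.
Tool frame: the origin (TCP) lies between the finger pads; the fingertips stand 22 mm ahead of it and the grasp point (between the pads) lies 3 mm ahead of it; z points along the fingers, y is the line along which they close (so a half turn about z gives the same grasp; the last joint's range is limited). The gripper opens to 85 mm and grips with 20 to 120 N. Pads are 22 mm wide; open, the fingers measure 114 mm over their backs; the gripper's body (76 mm by 85 mm) begins 54 mm behind the grasp point. The pads swing forward as they close: fully open they stand 13 mm farther back than shut.
Start: joints at [-70.015, 4.979, 10.078, 95.1, 0, 90], TCP at [0.188, -0.517, 0.253] pointing down, gripper open.
Joint ranges: [-179.16, 179.16], [-48.56, 103.87], [-65.8, 70.77], [-126.05, 130.52], [-82.76, 87.17], [-180, 180]. Speed limits (degrees/s): [127.2, 127.2, 147.25, 180, 180, 180].

INTERFACE

Orientations are given as [roll, pitch, yaw] about the fixed x, y, z axes, in that order (R = Rz(yaw) Ry(pitch) Rx(roll)).
In Python, from workcell import bot, viewer, finder gives the robot as it stands.
- The arm moves only by the tool move_arm, never from a script. Its arguments are lists of equal length, an entry for each row: "offset": the shift along the tool's x, y, z in cm, a list of three; "twist": the turn, a rotation vector about the tool's x, y, z in rad, a list of three; "grip": the opening, from 0 (shut) to 1 (fully open). In form: {"offset": [[x, y, z], ...], "twist": [[ax, ay, az], ...], "grip": [grip, ...]}. A call has 1 to 5 rows; each row shifts and turns the commanded pose from where the row before left it, along the tool's axes as they then stand; what a row does not reach is not made up. A row lasts 1/10 s, in which the tool goes at most 50 mm and 8.59 degrees, less where a joint would pass 70% of its speed; a pose out of reach is approached as far as the arm can. A call is refused whole if a number of a shift passes 5 or a number of a turn 0.15, either way. A call with a gripper value outside its range is refused whole. The fingers move at their own pace and stop on an object; "force" is the grip in N (left out, the last holds). Time passes only in rows, so rows that do not move let the fingers close. It gives the time, the measured TCP pose, the force, the opening and the grip force at its end, in the units of the state.
- bot.get_obs(): the state, without advancing time (a new reading comes with each control period).
- viewer.camera(name): name is "scene" or "side" or "wrist"; returns a dict with "color" (400x640x3 uint8, red, green, blue), "depth" (400x640 float32, m along the optical axis (not along the pixel's ray), 0 where there is no reading), "vfov" (degrees; the focal length in pixels is half the picture's height over the tangent of half this angle, whatever the lens; pixels are square), "cx", "cy" (the principal point, pixels), "position" and "attitude" of the camera in the world; the wrist camera has in their place "tool_from_camera" (4x4, takes a point from camera to tool coordinates, whose origin is the TCP and whose axes are the flange's). Camera axes: x right, y down, z forward; pixel columns grow to the right and rows downward; lengths in m; the calibration is good to about 2 mm. A picture is of the moment at which its call begins: read the wrist's pose just before it.
- bot.job_done(): hands the job in; it is judged then, once.
Trained networks look in a picture, given as the dict that the camera call returned (one of the last four; its "shot" number tells which), for a name from the list of things; names that differ only in an ending like _2 or _b are one class to them, and where a whole thing is asked for, a point or a joint stands for the part that bears it (a point fixed in the world has none). Each returns a list of dicts, best first, with "p" (0 to 1); they miss things now and then, are a little off and sometimes report something else, mostly with a low value. They report only what shows in the picture. A call takes as long as a camera call. They do not tell look-alikes from the thing itself.
- finder.boxes_of(picture, thing): "position" ([column, row] in pixels, amid what is visible of it).
- finder.pinpoint(picture, thing): "position" ([column, row] in pixels: a listed point, or the origin of a listed thing).
The state is a dict: "time": time; "q": joint angles; "qd": joint speeds; "joint_efforts": joint torques, N m; "ee_pos": TCP position; "tcp_rot": TCP orientation; "wrist_force": force on the tool from outside, world axes, zero at the start; "torque": the same for the moment, N m; "opening": finger opening in m; "grasp_force": force on a finger pad.
Only numpy, scipy, OpenCV 4.12 (cv2) and the standard library are available. Lean on these libraries where they do the work, as an engineer would, in place of code of your own. Each camera call takes 0.05 s, during which the arm holds its last target. There are 200 camera calls.

TASK

Pick up the square catch pan by its handle and, holding it under the mouth of the gravity chute, raise it so that its rim lifts the chute's gate by its two feet; keep it there until both solder spools have slid into the pan. Then lower the pan and set it down flat on the bench, well clear of the chute, with both spools still in it, and let go.

Things in the scene. Friction and masses are not known exactly. Their poses are not given: they have to be found in the camera images.
- catch_pan: Loose open square sheet-metal pan with one straight black handle, 0.09 kg. Pan 116 (x) x 106 (y) x 40 mm high, walls and floor 3 mm. Origin: centre of the pan's underside; z up out of the pan; the handle points along its own -x.
- pan_grip (a point): Middle of the black grip on the pan's handle, 105 mm from the pan's centre along its -x, 30 mm above its underside. The grip is 75 mm long (along pan x), 18 mm thick (y), 22 mm high, clear of the bench by 19 mm. Take it from above across the 18 mm, firmly (about 40 N) so the pan does not droop.
- chute: Grey and aluminium gravity chute fixed to the bench, 280 mm high; its 40 mm wide channel slopes 30 degrees down to a mouth facing its own -x. Origin: on the bench straight below the lip, which is 160 mm up. Under the mouth all is free back to x = +45 mm. Spools drop 0 to 65 mm in front of the lip: hold the pan's centre 42 mm in front of it (x -42, y 0), handle along chute -x.
- gate_feet (a point): Midpoint between the undersides of the two feet of the chute's steel gate (10 mm in front of the lip, 80 mm up when shut; rises with the gate). Each foot is 30 mm along chute x and spans 26 to 72 mm to either side in y: the pan's side walls push them up. Lifting 40 to 55 mm (pan rim 120 to 135 mm up) frees the spools; stop at 60 mm. Light (0.5 N); falls shut when let down.
- spool_1: Solder spool with two flanges, 34 mm diameter, 26 mm high, 0.035 kg, standing in the chute's channel next to the gate. Origin: centre of its lower flange's underside, z along its axis.
- spool_2: The second, equal solder spool, standing in the channel behind spool_1. Origin and axes as for spool_1.
Things that resemble listed ones, but are neither listed nor needed, are in the scene too. Leave any blue look-alike of the spool_1 alone.

How it is judged (in metres and radians):
On the way:
1. both spools have slid into the pan while the gripper holds it up off the bench at the chute's mouth (x of spool_1 in the frame of catch_pan between -0.058 and 0.058 m and y of spool_1 in the frame of catch_pan between -0.053 and 0.053 m and z of spool_1 in the frame of catch_pan between -0.005 and 0.05 m and x of spool_2 in the frame of catch_pan between -0.058 and 0.058 m and y of spool_2 in the frame of catch_pan between -0.053 and 0.053 m and z of spool_2 in the frame of catch_pan between -0.005 and 0.05 m and height (world z) of catch_pan above 0.03 m and horizontal distance between catch_pan and chute below 0.1 m and contact force between the fingers and catch_pan above 1 N), for 0.2 s.
At the end, for the whole second after the job is handed in: Both spools lie inside the pan (their origins within its walls and less than 50 mm above its underside); the pan stands flat on the bench (tilt under 0.06 rad, underside within 6 mm of the surface), at rest, its centre more than 120 mm from the chute's origin, and is released (x of spool_1 in the frame of catch_pan between -0.058 and 0.058 m and y of spool_1 in the frame of catch_pan between -0.053 and 0.053 m and z of each of spool_1, spool_2 in the frame of catch_pan below 0.05 m and x of spool_2 in the frame of catch_pan between -0.058 and 0.058 m and y of spool_2 in the frame of catch_pan between -0.053 and 0.053 m and angle between catch_pan's own z axis and vertical below 0.06 rad and height (world z) of catch_pan between -0.006 and 0.006 m and horizontal distance between catch_pan and chute above 0.12 m and linear speed of catch_pan below 0.02 m/s); the robot touches nothing.
It also fails if it takes over 72 s, if anything falls off the work surface, if the arm or the gripper's body presses on something with over 40 N, if the wrist force passes 120 N, or if a joint passes its speed limit or range.

## Working session

There is one attempt and no reset: what is moved stays moved. The work goes in short steps, Python scripts to look and compute and a tool call to move; the robot and the scene stay as the last step left them, time stands still between calls to the robot, and variables do not carry over. Pictures are saved under pics/ and viewed, at most 10 in all, crops included, and the job is handed in when it is done.

Besides the shell and the picture viewer there is one more tool, called after "Emit:" as name(argument=value, ...), one argument or row to a line, values as JSON. move_arm: Moves the arm, as the interface text tells. Its arguments: {"type":"object","properties":{"offset":{"type":"array","items":{"type":"array","items":{"type":"number"}}},"twist":{"type":"array","items":{"type":"array","items":{"type":"number"}}},"grip":{"type":"array","items":{"type":"number"}},"force":{"type":"number"}},"required":["offset","twist","grip"]}

```bash
mkdir -p pics; cat > h.py <<'E'
import numpy as np, cv2
from scipy.spatial.transform import Rotation as R
from workcell import bot, viewer, finder
def rot(a):
    a=np.array(a,float)
    return a if a.shape==(3,3) else R.from_euler('xyz',a,degrees=True).as_matrix()
def cam(n):
    o=bot.get_obs(); p=viewer.camera(n)
    if 'tool_from_camera' in p:
        T=np.eye(4);T[:3,:3]=rot(o['tcp_rot']);T[:3,3]=o['ee_pos'];p['T']=T@np.array(p['tool_from_camera'])
    else:
        T=np.eye(4);T[:3,:3]=rot(p['attitude']);T[:3,3]=p['position'];p['T']=T
    return p
def ray(p,uv):
    f=200/np.tan(np.radians(p['vfov'])/2)
    return np.array([(uv[0]-p['cx'])/f,(uv[1]-p['cy'])/f,1.])
def w(p,uv,z=None):
    r=ray(p,uv)
    if z is None:
        u,v=int(round(uv[0])),int(round(uv[1]));d=p['depth'][max(v-1,0):v+2,max(u-1,0):u+2];d=d[d>0]
        if len(d)==0:return None
        return (p['T']@np.append(r*np.median(d),1))[:3]
    D=p['T'][:3,:3]@r;O=p['T'][:3,3]
    return O+D*(z-O[2])/D[2]
def cloud(p):
    f=200/np.tan(np.radians(p['vfov'])/2)
    v,u=np.mgrid[:400,:640];d=p['depth']
    P=np.stack([(u-p['cx'])/f*d,(v-p['cy'])/f*d,d],-1)
    return P@p['T'][:3,:3].T+p['T'][:3,3]
def save(n,im): cv2.imwrite('pics/'+n,im[...,::-1])
E
python3 - <<'E'
from h import *
np.set_printoptions(precision=4,suppress=True)
o=bot.get_obs();print(o['time'],o['ee_pos'],o['tcp_rot'])
ims=[]
for n in('scene','side'):
    p=cam(n);print(n,p['position'],p['attitude'],p['vfov']);ims.append(p['color'])
    for t in('catch_pan','pan_grip','chute','gate_feet','spool_1'):
        for k in('boxes_of','pinpoint'):
            for d in getattr(finder,k)(p,t)[:4]:
                print(t,k,round(d['p'],2),np.round(d['position'],1),w(p,d['position']),w(p,d['position'],{'catch_pan':0,'pan_grip':.03,'chute':0,'gate_feet':.08,'spool_1':.17}[t])if k=='pinpoint' else '')
    save(n+'.png',p['color'])
E
```

```text
0.0 [ 0.1879 -0.5167  0.2526] [-179.9212    0.0021   19.9843]
scene [0.1889 0.2123 0.7628] [-139.5158   -0.4712 -132.5471] 50.774270897945456
catch_pan boxes_of 0.76 [389.5 200.3] [ 0.5578 -0.3625  0.002 ] 
catch_pan pinpoint 0.81 [385.3 204.1] [ 0.5565 -0.3459  0.0022] [ 0.5576 -0.3475  0.    ]
pan_grip boxes_of 0.72 [384.9 198.6] [ 0.5664 -0.3547  0.0069] 
pan_grip pinpoint 0.97 [405.6 226.7] [ 0.4657 -0.3021  0.0407] [ 0.4698 -0.3097  0.03  ]
chute boxes_of 0.64 [236.6 208.5] [ 0.7279 -0.0506  0.0712] 
chute pinpoint 0.57 [262.8 253.8] [ 0.6412 -0.0456 -0.0002] [ 0.6411 -0.0455  0.    ]
gate_feet boxes_of 0.79 [254.2 207.4] [ 0.6353 -0.0406  0.165 ] 
gate_feet pinpoint 0.68 [263.7 227.5] [ 0.6955 -0.0901  0.0012] [ 0.6431 -0.0588  0.08  ]
spool_1 boxes_of 0.89 [233.8 324.7] [0.5384 0.0978 0.0244] 
spool_1 boxes_of 0.72 [231.7 175.5] [ 0.6859 -0.0347  0.2147] 
spool_1 boxes_of 0.64 [207.  297.7] [0.618  0.1043 0.0253] 
spool_1 pinpoint 0.88 [203.9 293.7] [0.6285 0.1042 0.0268] [0.5429 0.1253 0.17  ]
spool_1 pinpoint 0.7 [230.4 181. ] [ 0.6786 -0.0263  0.212 ] [ 0.7159 -0.0445  0.17
[... 394 characters left out ...]
0.3426  0.    ]
pan_grip boxes_of 0.93 [368.3 280.1] [ 0.5791 -0.3306  0.0034] 
pan_grip pinpoint 0.92 [326.6 282.7] [ 0.4669 -0.3172  0.0357] [ 0.4724 -0.3108  0.03  ]
chute boxes_of 0.57 [326.9 174.3] [ 0.666  -0.0736  0.1583] 
chute pinpoint 0.8 [314. 228.] [ 0.6426 -0.0509 -0.0014] [ 0.6409 -0.053   0.    ]
gate_feet boxes_of 0.72 [315.5 173.5] [ 0.6699 -0.0211  0.1429] 
gate_feet pinpoint 0.67 [316.7 202. ] [0.7469 0.0686 0.0033] [ 0.644  -0.0598  0.08  ]
spool_1 boxes_of 0.63 [323.7 149. ] [ 0.6546 -0.0727  0.2296] 
spool_1 pinpoint 0.51 [321.7 166.2] [ 0.6469 -0.0752  0.1857] [ 0.6728 -0.0434  0.17  ]
spool_1 pinpoint 0.48 [330.8 155.5] [ 0.6874 -0.0624  0.2022] [0.7456 0.0061 0.17  ]
```

View pics/scene.png

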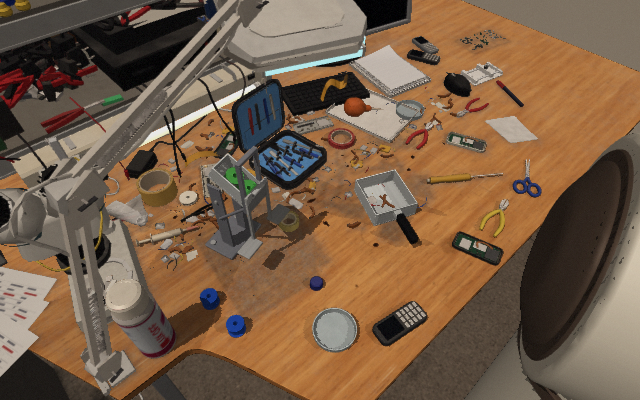

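View pics/side.png

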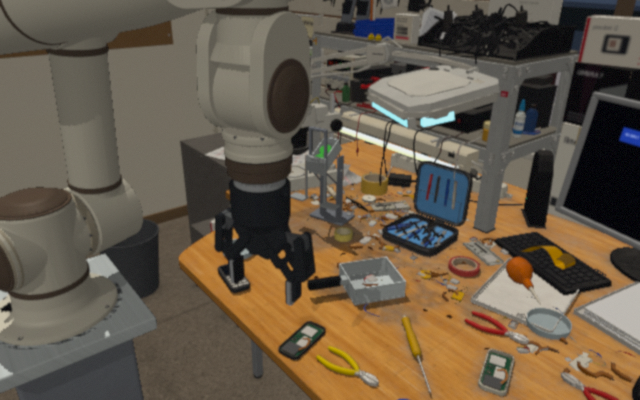

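The pan is at scene (388,195) with its black handle at (408,228). The chute is at (235,205) with green spools in its channel. The blue spools at (210,298) and (236,325) are look-alikes, and the round dish at (335,330) isn't the pan. Next I'll enlarge the chute and fit the axes from the point cloud.

```bash
python3 - <<'E'
from h import *
np.set_printoptions(precision=4,suppress=True)
p=cam('scene');C=cloud(p)
save('chute.png',cv2.resize(p['color'][120:280,150:430],None,fx=2.8,fy=2.8,interpolation=cv2.INTER_CUBIC))
# height map 2mm/px top view, colored by z; x up
im=np.zeros((300,400,3),np.uint8)
x0,y0=.35,-.5
for q in('scene','side'):
    pp=p if q=='scene' else cam('side'); CC=C if q=='scene' else cloud(pp)
    m=(pp['depth']>0)&(CC[...,2]>.012)&(CC[...,2]<.32)
    P=CC[m];c=cv2.applyColorMap((P[:,2]/.32*255).astype(np.uint8)[:,None],cv2.COLORMAP_JET)[:,0,::-1]
    a=((P[:,0]-x0)/.002).astype(int);b=((P[:,1]-y0)/.002).astype(int)
    k=(a>=0)&(a<250)&(b>=0)&(b<400)
    im[249-a[k],399-b[k]]=c[k]
save('top.png',cv2.resize(im,None,fx=2,fy=2,interpolation=0))
# pan: rim points & handle (dark)
m=(p['depth']>0)&(C[...,2]>.015)&(C[...,2]<.05)&(abs(C[...,0]-.54)<.14)&(abs(C[...,1]+.34)<.1)
P=C[m];col=p['color'][m].max(1)
r=P[(P[:,2]>.03)&(col>90)];print('rim',len(r),cv2.minAreaRect(r[:,:2].astype(np.float32)))
h=P[col<60];print('handle',len(h),cv2.minAreaRect(h[:,:2].astype(np.float32)),h[:,2].max(), np.median(h[:,2]))
# chute points
m=(p['depth']>0)&(C[...,2]>.17)&(C[...,2]<.31)&(abs(C[...,0]-.69)<.12)&(abs(C[...,1]+.05)<.12)
P=C[m];print('chute',len(P),cv2.minAreaRect(P[:,:2].astype(np.float32)))
g=m&(p['color'][...,1].astype(int)>p['color'][...,0].astype(int)+50)
u=np.argwhere(g);print('green',len(u),u.min(0),u.max(0),C[g].mean(0),cv2.minAreaRect(C[g][:,:2].astype(np.float32)))
E
```

```text
rim 454 ((0.5331001281738281, -0.33529993891716003), (0.10783527046442032, 0.18935571610927582), 66.8977279663086)
handle 312 ((0.47214293479919434, -0.31161534786224365), (0.02626996487379074, 0.09013288468122482), 59.971588134765625) 0.043162818254851354 0.03900735413227341
chute 2223 ((0.6804130673408508, -0.042039066553115845), (0.1032867506146431, 0.06564457714557648), 14.895095825195312)
green 224 [168 226] [193 255] [ 0.6751 -0.0419  0.2077] ((0.674307644367218, -0.042647164314985275), (0.04914402216672897, 0.029912244528532028), 26.279050827026367)
```

View pics/chute.png

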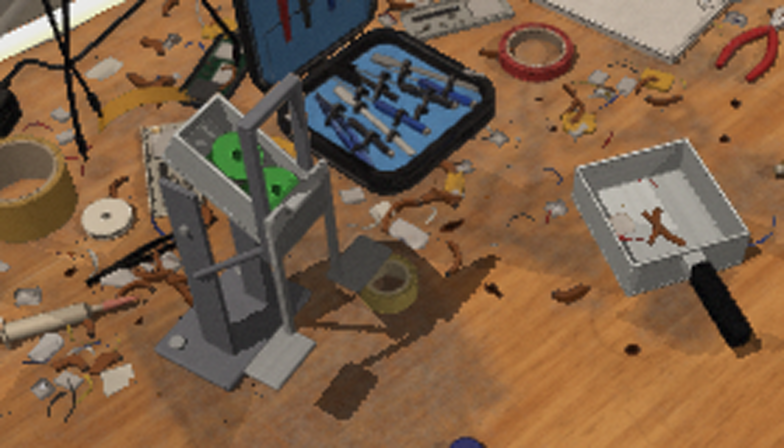

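View pics/top.png

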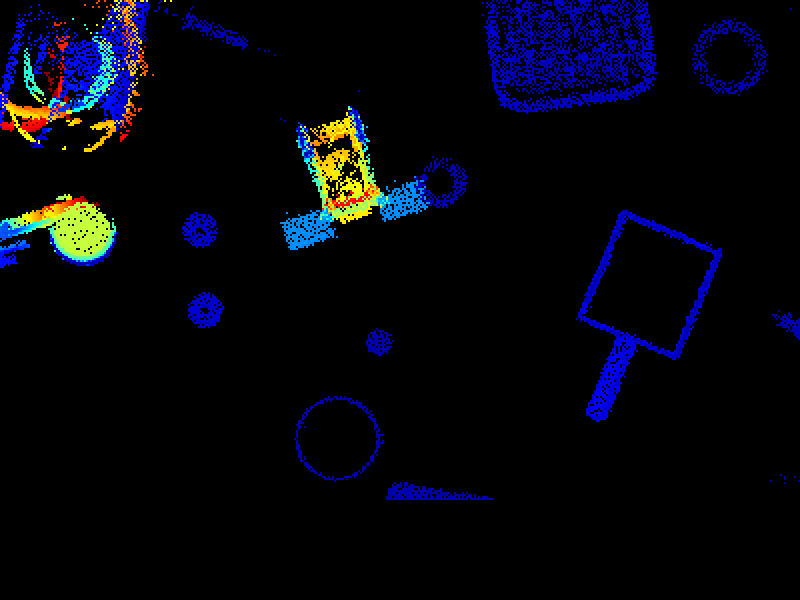

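The top view (1 mm per pixel) shows the chute feet at (308,229) and (404,199), so the chute x axis points about 17° in yaw. The pan's corners put its centre at about (0.564,-0.352) with yaw about -22°. The green spools sit in the chute's channel, so those are the ones meant; the blue ones on the bench stay alone. Now I'll refine the fits and plan the approach.

```bash
cat >> h.py <<'E'
def plan(pos,yaw,n,pos0=None,yaw0=None,say=True):
    o=bot.get_obs();p0=np.array(o['ee_pos']) if pos0 is None else np.array(pos0)
    R0=R.from_matrix(rot(o['tcp_rot'])) if yaw0 is None else R.from_euler('xyz',[180,0,yaw0],degrees=True)
    R1=R.from_euler('xyz',[180,0,yaw],degrees=True)
    rv=(R0.inv()*R1).as_rotvec()
    offs=[]
    for i in range(n):
        Ri=R0*R.from_rotvec(rv*i/n)
        offs.append(np.round(Ri.inv().apply((np.array(pos)-p0)/n)*100,2).tolist())
    if say: print('n',n,'twist',np.round(rv/n,4).tolist());print(offs)
E
python3 - <<'E'
from h import *
np.set_printoptions(precision=4,suppress=True)
p=cam('scene');s=cam('side')
P=np.vstack([cloud(q)[q['depth']>0] for q in(p,s)])
def box(x0,x1,y0,y1,z0,z1): 
    m=(P[:,0]>x0)&(P[:,0]<x1)&(P[:,1]>y0)&(P[:,1]<y1)&(P[:,2]>z0)&(P[:,2]<z1);return P[m]
r=box(.56,.71,-.15,.05,.07,.10);
L=r[r[:,1]>-.04];Rr=r[r[:,1]<-.075];Rr=Rr[Rr[:,0]<.67]
for n,q in(('L',L),('R',Rr)):print(n,len(q),cv2.minAreaRect(q[:,:2].astype(np.float32)),np.median(q[:,2]))
a=box(.48,.53,-.11,-.05,.008,.06);print('cap',a[:,2].max())
a=box(.63,.70,-.18,-.13,.008,.06);print('tape',a[:,2].max())
a=box(.2,.75,-.5,.15,.3,.8);print('high',len(a),a.min(0) if len(a) else '')
a=box(.35,.6,-.28,.0,.01,.3);print('path',len(a),a.max(0) if len(a) else '')
plan([.467,-.313,.15],-22,10)
E
```

```text
L 534 ((0.6551523804664612, -2.6792287826538086e-05), (0.10371911525726318, 0.0509449765086174), 15.43183422088623) 0.08555811802240687
R 387 ((0.6506723761558533, -0.10217584669589996), (0.03291066735982895, 0.04970046877861023), 16.65708351135254) 0.0854482966229797
cap 0.018373438240279594
tape 0.02181862836749393
high 18600 [ 0.2    -0.3919  0.343 ]
path 693 [ 0.5353 -0.0001  0.039 ]
n 10 twist [-0.0, 0.0, 0.0733]
[[3.32, -0.96, 1.03], [3.24, -1.2, 1.03], [3.14, -1.44, 1.03], [3.03, -1.66, 1.03], [2.9, -1.88, 1.03], [2.75, -2.09, 1.03], [2.59, -2.28, 1.03], [2.42, -2.47, 1.03], [2.23, -2.64, 1.03], [2.03, -2.79, 1.03]]
```

Emit:
move_arm(
  offset=[
    [3.3,-1.0,1.0],
    [3.2,-1.2,1.0],
    [3.1,-1.4,1.0],
    [3.0,-1.7,1.0],
    [2.9,-1.9,1.0],
  ],
  twist=[
    [0,0,0.073],
    [0,0,0.073],
    [0,0,0.073],
    [0,0,0.073],
    [0,0,0.073],
  ],
  grip=[1,1,1,1,1],
)

```text
time: 1.8
ee_pos: [0.327, -0.4137, 0.203]
tcp_rot: [180.0, -0.0, -1.1]
wrist_force: [0.3, -0.5, -0.2]
opening: 0.0851
grasp_force: 0.0
```

Emit:
move_arm(
  offset=[
    [2.8,-2.1,1.0],
    [2.6,-2.3,1.0],
    [2.4,-2.5,1.0],
    [2.2,-2.6,1.0],
    [2.0,-2.8,1.0],
  ],
  twist=[
    [0,0,0.073],
    [0,0,0.073],
    [0,0,0.073],
    [0,0,0.073],
    [0,0,0.073],
  ],
  grip=[1,1,1,1,1],
)

```text
time: 2.3
ee_pos: [0.4661, -0.3109, 0.153]
tcp_rot: [180.0, -0.0, -22.0]
wrist_force: [-0.1, -0.2, 0.6]
opening: 0.0858
grasp_force: 0.0
```

Emit:
move_arm(
  offset=[
    [0,0,0],
    [0,0,0],
  ],
  twist=[
    [0,0,0],
    [0,0,0],
  ],
  grip=[1,1],
)

```text
time: 2.5
ee_pos: [0.4653, -0.3114, 0.153]
tcp_rot: [180.0, 0.0, -21.7]
wrist_force: [0.0, 0.1, -0.8]
opening: 0.0856
grasp_force: 0.0
```

```bash
python3 - <<'E'
from h import *
np.set_printoptions(precision=4,suppress=True)
o=bot.get_obs();print(o['time'],o['ee_pos'],o['tcp_rot'],o['q'])
p=cam('wrist');save('wrist.png',p['color'])
for t in('pan_grip','catch_pan'):
    for d in finder.pinpoint(p,t)[:2]:print(t,round(d['p'],2),np.round(d['position'],1),w(p,d['position'],.03 if t=='pan_grip' else .003))
C=cloud(p);m=(p['depth']>0)&(C[...,2]>.015)&(C[...,2]<.055)&(abs(C[...,0]-.53)<.15)&(abs(C[...,1]+.33)<.1)
col=p['color'].max(-1);h=C[m&(col<70)];print('handle',len(h),cv2.minAreaRect(h[:,:2].astype(np.float32)),h[:,2].max(),np.median(h[:,2]))
r=C[m&(col>90)&(C[...,2]>.033)];print('rim',len(r),cv2.minAreaRect(r[:,:2].astype(np.float32)))
s=cam('scene');S=cloud(s)
for z in(.35,.45,.55,.65):
    k=(s['depth']>0)&(abs(S[...,2]-z)<.05)&(S[...,0]>.3)&(S[...,0]<.8)&(abs(S[...,1]+.1)<.25);q=S[k]
    print(z,len(q),q.min(0) if len(q) else '',q.max(0) if len(q) else '')
E
```

```text
2.5 [ 0.4653 -0.3114  0.153 ] [179.9976   0.047  -21.7101] [-33.7867   5.5246  -0.4251  84.0958  -0.0122 167.9234]
pan_grip 0.69 [314.7 200.2] [ 0.4705 -0.3088  0.03  ]
catch_pan 0.62 [315.6  46. ] [ 0.5674 -0.3482  0.003 ]
handle 2560 ((0.499049574136734, -0.302090585231781), (0.10880658030509949, 0.1028236374258995), 46.43537902832031) 0.04234116159046489 0.039771981143643026
rim 2899 ((0.5109378099441528, -0.32654258608818054), (0.10625439137220383, 0.16430054605007172), 67.67454528808594)
0.35 8518 [ 0.4017 -0.3499  0.3001] [0.7963 0.1499 0.4   ]
0.45 13236 [ 0.3988 -0.35    0.4   ] [0.8    0.1499 0.5   ]
0.55 5515 [ 0.3    -0.2859  0.5   ] [ 0.5078 -0.1318  0.6   ]
0.65 716 [ 0.3    -0.1746  0.6   ] [ 0.3399 -0.1429  0.6164]
```

View pics/wrist.png

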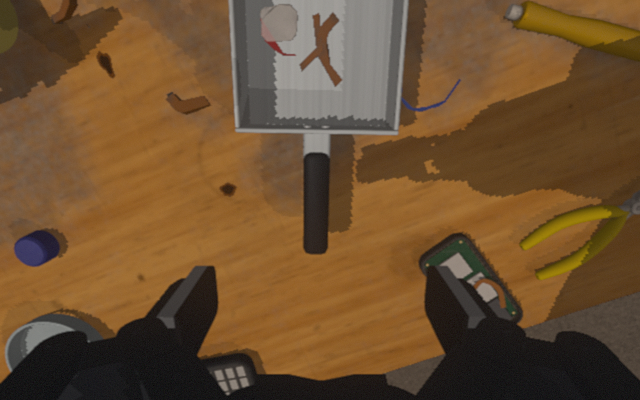

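The wrist view shows the handle at (316,203), parallel to the tool's x axis, with the fingers clear on both sides. I'll descend and grip.

Emit:
move_arm(
  offset=[
    [0.1,-0.1,3.0],
    [0.1,-0.1,3.0],
    [0.1,-0.1,3.0],
    [0,0,2.0],
    [0,0,0.7],
  ],
  twist=[
    [0,0,0],
    [0,0,0],
    [0,0,0],
    [0,0,0],
    [0,0,0],
  ],
  grip=[1,1,1,1,1],
)

```text
time: 3.2
ee_pos: [0.4675, -0.3102, 0.0343]
tcp_rot: [-180.0, 0.2, -21.9]
wrist_force: [-0.8, 0.1, 0.1]
opening: 0.0855
grasp_force: 0.0
```

Emit:
move_arm(
  offset=[
    [0,0,0],
    [0,0,0],
    [0,0,0],
    [0,0,0],
    [0,0,0],
  ],
  twist=[
    [0,0,0],
    [0,0,0],
    [0,0,0],
    [0,0,0],
    [0,0,0],
  ],
  grip=[0.6,0.4,0.2,0.1,0.1],
  force=45,
)

```text
time: 3.7
ee_pos: [0.4693, -0.3105, 0.0371]
tcp_rot: [180.0, -0.1, -21.8]
wrist_force: [-0.4, 0.3, 4.0]
opening: 0.0172
grasp_force: 49.5
```

Emit:
move_arm(
  offset=[
    [0,0,0],
    [0,0,0],
    [0,0,0],
    [0,0,0],
    [0,0,0],
  ],
  twist=[
    [0,0,0],
    [0,0,0],
    [0,0,0],
    [0,0,0],
    [0,0,0],
  ],
  grip=[0,0,0,0,0],
  force=45,
)

```text
time: 4.2
ee_pos: [0.4693, -0.3105, 0.0371]
tcp_rot: [180.0, -0.1, -21.8]
wrist_force: [-1.7, 0.7, 6.0]
opening: 0.0171
grasp_force: 49.7
```

```bash
python3 - <<'E'
from h import *
np.set_printoptions(precision=4,suppress=True)
o=bot.get_obs();print(o['time'],o['ee_pos'],o['tcp_rot'],o['opening'],o['grasp_force'],o['wrist_force'])
p=cam('scene')
for uv in((300,40),(260,65),(245,20),(350,60),(330,70),(300,70),(180,130),(140,200)):print(uv,w(p,uv))
p=cam('wrist');C=cloud(p);m=(p['depth']>0)&(C[...,2]>.034)&(C[...,2]<.05)&(abs(C[...,0]-.56)<.09)&(abs(C[...,1]+.35)<.09)&(p['color'].max(-1)>90)
r=C[m];r=r[((r[:,:2]-[.4695,-.31])@[.927,-.375])>.044];print('rim',len(r),cv2.minAreaRect(r[:,:2].astype(np.float32)))
E
```

```text
4.2 [ 0.4693 -0.3105  0.0371] [179.9807  -0.0718 -21.8431] 0.01712798225987998 49.683165550231934 [-1.7449  0.7465  6.0003]
(300, 40) [ 0.716  -0.2301  0.392 ]
(260, 65) [ 0.7268 -0.1494  0.3719]
(245, 20) [ 0.7311 -0.1339  0.4529]
(350, 60) [ 1.0523 -0.7265  0.0084]
(330, 70) [ 1.0631 -0.6455 -0.0003]
(300, 70) [ 1.1273 -0.5717  0.0005]
(180, 130) [ 1.1247 -0.1273 -0.0015]
(140, 200) [0.8858 0.0903 0.073 ]
rim 7401 ((0.537285566329956, -0.3376396596431732), (0.10711389034986496, 0.05852443724870682), 68.5385971069336)
```

Emit:
move_arm(
  offset=[
    [0,0,-0.8],
    [0,0,-1.5],
    [0,0,-2],
    [0,0,-2],
    [0,0,-1.7],
  ],
  twist=[
    [0,0,0],
    [0,0,0],
    [0,0,0],
    [0,0,0],
    [0,0,0],
  ],
  grip=[0,0,0,0,0],
)

```text
time: 4.8
ee_pos: [0.4691, -0.3103, 0.1185]
tcp_rot: [180.0, -0.1, -21.8]
wrist_force: [0.1, -0.1, -1.5]
opening: 0.017
grasp_force: 48.8
```

```bash
python3 - <<'E'
from h import *
o=bot.get_obs();print(o['ee_pos'],o['tcp_rot'],o['opening'],o['grasp_force'],o['wrist_force'],o['torque'])
plan([.400,-.125,.117],16.3,10)
E
```

```text
[ 0.46912248 -0.31033407  0.11846054] [ 1.79989510e+02 -5.95550610e-02 -2.18377105e+01] 0.017014787016092908 48.79208743572235 [ 0.09135415 -0.05289445 -1.48728615] [0.02161217 0.0095941  0.0297693 ]
n 10 twist [0.0001, -0.0001, -0.0666]
[[-1.33, -1.46, 0.01], [-1.23, -1.55, 0.01], [-1.13, -1.63, 0.01], [-1.01, -1.7, 0.01], [-0.9, -1.76, 0.01], [-0.78, -1.82, 0.01], [-0.66, -1.87, 0.01], [-0.53, -1.91, 0.01], [-0.4, -1.94, 0.01], [-0.27, -1.96, 0.01]]
```

Emit:
move_arm(
  offset=[
    [-1.3,-1.5,0],
    [-1.2,-1.5,0],
    [-1.1,-1.6,0],
    [-1.0,-1.7,0],
    [-0.9,-1.8,0],
  ],
  twist=[
    [0,0,-0.067],
    [0,0,-0.067],
    [0,0,-0.067],
    [0,0,-0.067],
    [0,0,-0.067],
  ],
  grip=[0,0,0,0,0],
)

```text
time: 5.3
ee_pos: [0.435, -0.2172, 0.1174]
tcp_rot: [180.0, -0.0, -2.5]
wrist_force: [0.1, 0.9, -0.5]
opening: 0.017
grasp_force: 48.8
```

Emit:
move_arm(
  offset=[
    [-0.8,-1.8,0],
    [-0.7,-1.9,0],
    [-0.5,-1.9,0],
    [-0.4,-1.9,0],
    [-0.3,-2.0,0],
  ],
  twist=[
    [0,0,-0.067],
    [0,0,-0.067],
    [0,0,-0.066],
    [0,0,-0.066],
    [0,0,-0.066],
  ],
  grip=[0,0,0,0,0],
)

```text
time: 5.8
ee_pos: [0.3997, -0.1245, 0.1174]
tcp_rot: [180.0, -0.0, 16.5]
wrist_force: [0.9, -0.4, -0.2]
opening: 0.0173
grasp_force: 48.8
```

Emit:
move_arm(
  offset=[
    [0,0,1.2],
    [0,0,1.4],
    [0,0,1.3],
    [0,0,1.1],
    [0,0,0],
  ],
  twist=[
    [0,0,0],
    [0,0,0],
    [0,0,0],
    [0,0,0],
    [0,0,0],
  ],
  grip=[0,0,0,0,0],
)

```text
time: 6.3
ee_pos: [0.3988, -0.1252, 0.0642]
tcp_rot: [-179.9, 0.2, 16.3]
wrist_force: [-0.7, 0.5, -1.6]
opening: 0.017
grasp_force: 48.8
```

```bash
python3 - <<'E'
from h import *
np.set_printoptions(precision=4,suppress=True)
o=bot.get_obs();T=np.array(o['ee_pos']);print(o['time'],T,o['tcp_rot'],o['q'],o['grasp_force'])
p=cam('scene');C=cloud(p)
a=np.radians(o['tcp_rot'][2]);X=np.array([np.cos(a),np.sin(a)]);Y=np.array([-X[1],X[0]])
d=C[...,:2]-T[:2];l=np.stack([d@X,d@Y],-1)
m=(p['depth']>0)&(C[...,2]>.045)&(C[...,2]<.09)&(l[...,0]>.035)&(l[...,0]<.18)&(abs(l[...,1])<.07)&(p['color'].max(-1)>80)
r=C[m];L=l[m];print('rim local',len(r),cv2.minAreaRect(L.astype(np.float32)))
t=r[:,2]
for i in range(4):
    b=(L[:,0]>.045+i*.03)&(L[:,0]<=.075+i*.03)
    print(i,[ (round(float(np.percentile(t[b&s],95)),4) if (b&s).sum()>3 else None) for s in(L[:,1]>.04,L[:,1]<-.04)])
for n in('scene','wrist'):
    q=p if n=='scene' else cam('wrist')
    if n=='wrist': save('wrist2.png',q['color'])
    for t,z in(('chute',0),('gate_feet',.08)):
        for dd in finder.pinpoint(q,t)[:1]:print(n,t,round(dd['p'],2),dd['position'],w(q,dd['position'],z))
# feet in wrist cloud
C=cloud(q);k=(q['depth']>0)&(C[...,2]>.078)&(C[...,2]<.095)&(C[...,0]>.59)&(C[...,0]<.69)&(C[...,1]>-.16)&(C[...,1]<.05)
f=C[k];print(len(f))
for s in(f[f[:,1]>-.05],f[f[:,1]<-.065]):
    if len(s)>20:print('foot',len(s),cv2.minAreaRect(s[:,:2].astype(np.float32)),np.median(s[:,2]))
E
```

```text
6.3 [ 0.3988 -0.1252  0.0642] [-179.8946    0.1646   16.3217] [-17.429  -12.537  -27.4497  75.2828  -0.0038 146.2495] 48.774064779281616
rim local 965 ((0.09866761416196823, 0.0007455945014953613), (0.10816336423158646, 0.12723945081233978), 89.93000030517578)
0 [0.0673, 0.0669]
1 [0.0665, 0.0665]
2 [0.0668, 0.0661]
3 [0.0667, 0.0662]
scene chute 0.62 [264.7, 250.5] [ 0.6451 -0.0538  0.    ]
scene gate_feet 0.83 [265.5, 230.2] [ 0.6352 -0.0573  0.08  ]
0
```

View pics/wrist2.png

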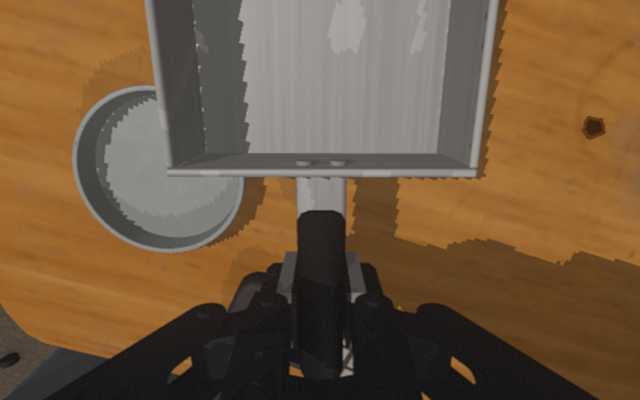

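The wrist view shows the pan level in the gripper, with its near wall at row 170 and its corner over the small dish. The rim is at 67 mm, below the 80 mm feet. I'll slide in 11.1 cm along the chute axis.

Emit:
move_arm(
  offset=[
    [1.5,0,0],
    [2.4,0,0],
    [2.6,0,0],
    [2.6,0,0],
    [2.0,0,0],
  ],
  twist=[
    [0,0,0],
    [0,0,0],
    [0,0,0],
    [0,0,0],
    [0,0,0],
  ],
  grip=[0,0,0,0,0],
)

```text
time: 7.1
ee_pos: [0.508, -0.0935, 0.0666]
tcp_rot: [180.0, -0.1, 16.4]
wrist_force: [-0.4, 0.6, -0.9]
opening: 0.0176
grasp_force: 48.8
```

Emit:
move_arm(
  offset=[
    [0,0,0],
    [0,0,0],
  ],
  twist=[
    [0,0,0],
    [0,0,0],
  ],
  grip=[0,0],
)

```text
time: 7.3
ee_pos: [0.5063, -0.0938, 0.0662]
tcp_rot: [-180.0, 0.0, 16.4]
wrist_force: [-0.6, 0.3, -1.7]
opening: 0.0168
grasp_force: 48.8
```

```bash
python3 - <<'E'
from h import *
np.set_printoptions(precision=4,suppress=True)
o=bot.get_obs();T=np.array(o['ee_pos']);print(o['time'],T,o['tcp_rot'],o['wrist_force'],o['grasp_force'])
p=cam('scene');save('in.png',cv2.resize(p['color'][120:280,170:370],None,fx=3,fy=3,interpolation=cv2.INTER_CUBIC))
a=np.radians(16.3);X=np.array([np.cos(a),np.sin(a)])
print('pan centre',T[:2]+.104*X,'target',np.array([.6455,-.054])-.042*X)
E
```

```text
7.3 [ 0.5063 -0.0938  0.0662] [-179.9877    0.0306   16.4039] [-0.6092  0.3199 -1.6849] 48.81392776966095
pan centre [ 0.6061 -0.0646] target [ 0.6052 -0.0658]
```

View pics/in.png

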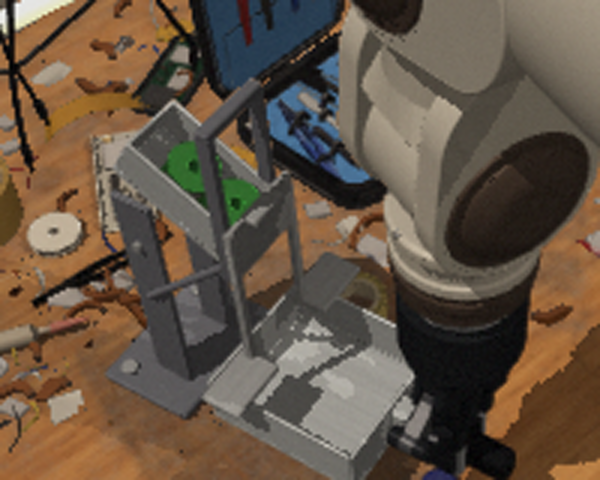

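The pan is centred, with both feet above its side walls (crop (240,385) and (335,280)) and the green spools still behind the gate. I'll raise it 5.9 cm.

Emit:
move_arm(
  offset=[
    [0,0,-0.7],
    [0,0,-1.0],
    [0,0,-1.2],
    [0,0,-1.2],
    [0,0,-1.0],
  ],
  twist=[
    [0,0,0],
    [0,0,0],
    [0,0,0],
    [0,0,0],
    [0,0,0],
  ],
  grip=[0,0,0,0,0],
  force=50,
)

```text
time: 7.85
ee_pos: [0.5067, -0.094, 0.1191]
tcp_rot: [180.0, -0.1, 16.4]
wrist_force: [0.9, -0.4, -1.8]
opening: 0.017
grasp_force: 48.8
```

Emit:
move_arm(
  offset=[
    [0,0,-0.8],
    [0,0,0],
    [0,0,0],
    [0,0,0],
    [0,0,0],
  ],
  twist=[
    [0,0,0],
    [0,0,0],
    [0,0,0],
    [0,0,0],
    [0,0,0],
  ],
  grip=[0,0,0,0,0],
)

```text
time: 8.35
ee_pos: [0.5061, -0.0938, 0.1247]
tcp_rot: [-180.0, 0.1, 16.4]
wrist_force: [0.4, -0.3, -2.5]
opening: 0.0172
grasp_force: 49.4
```

Emit:
move_arm(
  offset=[
    [0,0,0],
    [0,0,0],
    [0,0,0],
    [0,0,0],
    [0,0,0],
  ],
  twist=[
    [0,0,0],
    [0,0,0],
    [0,0,0],
    [0,0,0],
    [0,0,0],
  ],
  grip=[0,0,0,0,0],
)

```text
time: 8.85
ee_pos: [0.5064, -0.0939, 0.1253]
tcp_rot: [-180.0, 0.0, 16.4]
wrist_force: [-0.2, 0.1, -0.9]
opening: 0.0171
grasp_force: 49.4
```

Emit:
move_arm(
  offset=[
    [0,0,0],
    [0,0,0],
    [0,0,0],
    [0,0,0],
    [0,0,0],
  ],
  twist=[
    [0,0,0],
    [0,0,0],
    [0,0,0],
    [0,0,0],
    [0,0,0],
  ],
  grip=[0,0,0,0,0],
)

```text
time: 9.35
ee_pos: [0.5064, -0.0939, 0.1253]
tcp_rot: [180.0, -0.0, 16.4]
wrist_force: [-0.5, -0.1, -1.7]
opening: 0.017
grasp_force: 49.4
```

```bash
python3 - <<'E'
from h import *
o=bot.get_obs();print(o['time'],o['ee_pos'],o['tcp_rot'],o['wrist_force'])
p=cam('scene');save('up.png',cv2.resize(p['color'][100:260,170:370],None,fx=3,fy=3,interpolation=cv2.INTER_CUBIC))
E
```

```text
9.35 [ 0.50640089 -0.09390704  0.12527529] [ 1.79999572e+02 -2.79593108e-04  1.63749858e+01] [-0.47413716 -0.0671585  -1.70929315]
```

View pics/up.png

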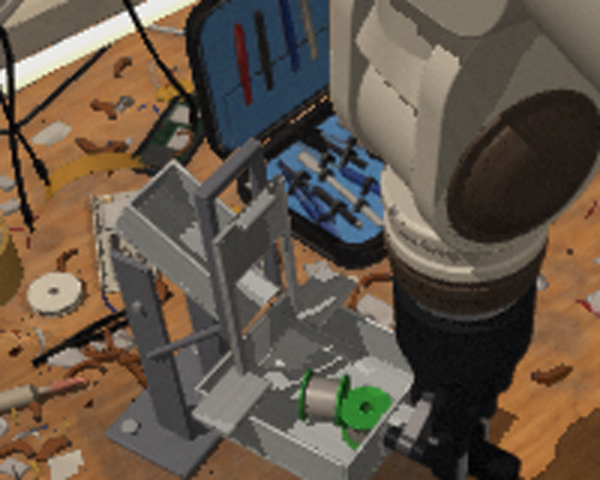

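Both green spools are in the pan, one standing and one on its side (crop (365,405) and (320,395)), and the channel is empty. I'll lower gently and back out.

Emit:
move_arm(
  offset=[
    [0,0,0.5],
    [0,0,0.9],
    [0,0,1.0],
    [0,0,1.0],
    [0,0,1.0],
  ],
  twist=[
    [0,0,0],
    [0,0,0],
    [0,0,0],
    [0,0,0],
    [0,0,0],
  ],
  grip=[0,0,0,0,0],
)

```text
time: 9.9
ee_pos: [0.5061, -0.0938, 0.08]
tcp_rot: [-180.0, 0.0, 16.4]
wrist_force: [0.7, 0.2, -2.4]
opening: 0.0171
grasp_force: 49.4
```

Emit:
move_arm(
  offset=[
    [0,0,0.9],
    [0,0,0.5],
    [0,0,0],
    [-0.3,0,0],
    [-0.6,0,0],
  ],
  twist=[
    [0,0,0],
    [0,0,0],
    [0,0,0],
    [0,0,0],
    [0,0,0],
  ],
  grip=[0,0,0,0,0],
)

```text
time: 10.4
ee_pos: [0.4979, -0.0965, 0.0678]
tcp_rot: [180.0, -0.0, 16.4]
wrist_force: [-0.7, 1.0, -1.6]
opening: 0.0171
grasp_force: 49.4
```

Emit:
move_arm(
  offset=[
    [-0.9,0,0],
    [-1.2,0,0],
    [-1.4,0,0],
    [-1.5,0,0],
    [-1.5,0,0],
  ],
  twist=[
    [0,0,0],
    [0,0,0],
    [0,0,0],
    [0,0,0],
    [0,0,0],
  ],
  grip=[0,0,0,0,0],
)

```text
time: 10.9
ee_pos: [0.4339, -0.1151, 0.0673]
tcp_rot: [180.0, -0.0, 16.4]
wrist_force: [0.2, 0.6, -2.7]
opening: 0.0169
grasp_force: 49.4
```

Emit:
move_arm(
  offset=[
    [-1.3,0,0],
    [-1.0,0,0],
    [-0.6,0,0],
    [-0.3,0,0],
    [0,0,0],
  ],
  twist=[
    [0,0,0],
    [0,0,0],
    [0,0,0],
    [0,0,0],
    [0,0,0],
  ],
  grip=[0,0,0,0,0],
)

```text
time: 11.4
ee_pos: [0.4047, -0.1239, 0.0674]
tcp_rot: [180.0, -0.0, 16.4]
wrist_force: [0.4, -1.0, -1.3]
opening: 0.017
grasp_force: 49.5
```

```bash
python3 - <<'E'
from h import *
o=bot.get_obs();print(o['time'],o['ee_pos'],o['tcp_rot'],o['wrist_force'],o['grasp_force'])
plan([.4693,-.3105,o['ee_pos'][2]],-22,15)
p=cam('scene')
for d in finder.pinpoint(p,'spool_1')[:4]:print(d['p'],d['position'],w(p,d['position']))
E
```

```text
11.4 [ 0.40465164 -0.12388521  0.06739682] [ 1.79990329e+02 -1.96079588e-02  1.63629763e+01] [ 0.44844598 -1.02752555 -1.26527376] 49.466071128845215
n 15 twist [0.0, -0.0, 0.0446]
[[0.06, 1.32, 0.0], [0.12, 1.31, 0.0], [0.18, 1.3, 0.0], [0.24, 1.29, 0.0], [0.3, 1.28, 0.0], [0.35, 1.27, 0.0], [0.41, 1.25, 0.0], [0.46, 1.23, 0.0], [0.52, 1.21, 0.0], [0.57, 1.19, 0.0], [0.62, 1.16, 0.0], [0.68, 1.13, 0.0], [0.73, 1.1, 0.0], [0.77, 1.07, 0.0], [0.82, 1.03, 0.0]]
0.68 [334.5, 276.7] [ 0.47287207 -0.09542933  0.05810931]
0.66 [343.1, 276.5] [ 0.46201944 -0.10783573  0.05832048]
0.66 [236.3, 322.2] [0.53983611 0.09138167 0.02328729]
0.55 [207.0, 293.7] [0.62522193 0.09960444 0.02547571]
```

Emit:
move_arm(
  offset=[
    [0,0.6,-0.3],
    [0.1,1.0,-0.5],
    [0.2,1.3,-0.4],
    [0.2,1.3,0],
    [0.3,1.3,0],
  ],
  twist=[
    [0,0,0.02],
    [0,0,0.035],
    [0,0,0.045],
    [0,0,0.045],
    [0,0,0.045],
  ],
  grip=[0,0,0,0,0],
)

```text
time: 12.0
ee_pos: [0.4246, -0.1774, 0.0794]
tcp_rot: [180.0, -0.0, 5.2]
wrist_force: [-0.7, 0.4, -1.4]
opening: 0.017
grasp_force: 49.5
```

Emit:
move_arm(
  offset=[
    [0.3,1.3,0],
    [0.3,1.3,0],
    [0.4,1.3,0],
    [0.4,1.3,0],
    [0.5,1.2,0],
  ],
  twist=[
    [0,0,0.045],
    [0,0,0.045],
    [0,0,0.045],
    [0,0,0.045],
    [0,0,0.045],
  ],
  grip=[0,0,0,0,0],
)

```text
time: 12.5
ee_pos: [0.4437, -0.2411, 0.0792]
tcp_rot: [-180.0, 0.0, -7.6]
wrist_force: [-0.5, -0.9, -2.2]
opening: 0.0175
grasp_force: 49.4
```

Emit:
move_arm(
  offset=[
    [0.6,1.2,0],
    [0.6,1.2,0],
    [0.6,1.2,0],
    [0.6,1.0,0],
    [0.6,0.8,0],
  ],
  twist=[
    [0,0,0.045],
    [0,0,0.045],
    [0,0,0.045],
    [0,0,0.045],
    [0,0,0.045],
  ],
  grip=[0,0,0,0,0],
)

```text
time: 13.0
ee_pos: [0.4616, -0.3003, 0.0792]
tcp_rot: [180.0, 0.0, -20.5]
wrist_force: [-0.1, -0.7, -0.9]
opening: 0.0168
grasp_force: 49.5
```

Emit:
move_arm(
  offset=[
    [0.5,0.6,0],
    [0.3,0.4,0],
    [0.1,0.2,0],
    [0,0,0],
    [0,0,0],
  ],
  twist=[
    [0,0,0.03],
    [0,0,0.015],
    [0,0,0],
    [0,0,0],
    [0,0,0],
  ],
  grip=[0,0,0,0,0],
)

```text
time: 13.5
ee_pos: [0.4654, -0.3134, 0.0793]
tcp_rot: [-180.0, 0.0, -22.8]
wrist_force: [-0.2, 0.4, -2.2]
opening: 0.0172
grasp_force: 49.5
```

```bash
python3 - <<'E'
from h import *
o=bot.get_obs();T=np.array(o['ee_pos']);print(o['time'],T,o['tcp_rot'],o['wrist_force'],o['grasp_force'])
a=np.radians(o['tcp_rot'][2]);X=np.array([np.cos(a),np.sin(a)]);c=T[:2]+.104*X;print('pan',c,np.hypot(*(c-[.6455,-.054])))
p=cam('scene')
for d in finder.pinpoint(p,'spool_1')[:4]:print(d['p'],d['position'],w(p,d['position']))
E
```

```text
13.5 [ 0.46538673 -0.31336642  0.07929352] [-1.79992834e+02  6.92571793e-03 -2.28438483e+01] [-0.21769424  0.35512824 -2.22082975] 49.46884274482727
pan [ 0.56122962 -0.35374141] 0.311362178444615
0.84 [204.7, 294.6] [0.62645778 0.10397967 0.02564742]
0.72 [390.4, 189.2] [ 0.54519387 -0.33725108  0.07016199]
0.71 [235.3, 320.7] [0.54293349 0.09123522 0.02451344]
0.53 [397.1, 192.7] [ 0.48450889 -0.26906115  0.15948592]
```

Emit:
move_arm(
  offset=[
    [0,0,0.6],
    [0,0,1.0],
    [0,0,1.0],
    [0,0,0.8],
    [0,0,0.5],
  ],
  twist=[
    [0,0,0],
    [0,0,0],
    [0,0,0],
    [0,0,0],
    [0,0,0],
  ],
  grip=[0,0,0,0,0],
)

```text
time: 14.1
ee_pos: [0.465, -0.3133, 0.0388]
tcp_rot: [-180.0, 0.1, -22.9]
wrist_force: [-0.2, -0.3, -0.5]
opening: 0.0172
grasp_force: 49.5
```

Emit:
move_arm(
  offset=[
    [0,0,0.2],
    [0,0,0.1],
    [0,0,0],
    [0,0,0],
  ],
  twist=[
    [0,0,0],
    [0,0,0],
    [0,0,0],
    [0,0,0],
  ],
  grip=[0,0,0,0],
)

```text
time: 14.5
ee_pos: [0.4657, -0.3138, 0.0378]
tcp_rot: [180.0, -0.0, -22.9]
wrist_force: [-0.9, -0.3, 1.3]
opening: 0.0172
grasp_force: 49.8
```

The bench contact shows in the wrist force, so I'll let go and rise.

Emit:
move_arm(
  offset=[
    [0,0,0],
    [0,0,0],
    [0,0,0],
    [0,0,0],
    [0,0,0],
  ],
  twist=[
    [0,0,0],
    [0,0,0],
    [0,0,0],
    [0,0,0],
    [0,0,0],
  ],
  grip=[0.3,0.4,0.6,0.8,0.8],
)

```text
time: 15.0
ee_pos: [0.4655, -0.3136, 0.0373]
tcp_rot: [180.0, -0.0, -22.9]
wrist_force: [-0.1, 0.2, -0.1]
opening: 0.0684
grasp_force: 0.0
```

Emit:
move_arm(
  offset=[
    [0,0,-1],
    [0,0,-2],
    [0,0,-3],
    [0,0,-3],
    [0,0,-3],
  ],
  twist=[
    [0,0,0],
    [0,0,0],
    [0,0,0],
    [0,0,0],
    [0,0,0],
  ],
  grip=[0.8,0.8,0.8,0.8,0.8],
)

```text
time: 15.5
ee_pos: [0.4654, -0.3135, 0.1593]
tcp_rot: [180.0, -0.0, -22.9]
wrist_force: [0.7, -0.8, -0.9]
opening: 0.0683
grasp_force: 0.0
```

Emit:
move_arm(
  offset=[
    [-4,0,-2],
    [-4,0,0],
    [0,0,0],
    [0,0,0],
  ],
  twist=[
    [0,0,0],
    [0,0,0],
    [0,0,0],
    [0,0,0],
  ],
  grip=[0.8,0.8,0.8,0.8],
)

```text
time: 15.9
ee_pos: [0.3916, -0.2826, 0.1785]
tcp_rot: [180.0, -0.1, -22.9]
wrist_force: [0.1, 0.4, 0.3]
opening: 0.0682
grasp_force: 0.0
```

```bash
python3 - <<'E'
from h import *
o=bot.get_obs();print(o['time'],o['ee_pos'],o['opening'])
p=cam('scene');C=cloud(p)
m=(p['depth']>0)&(C[...,2]>.034)&(C[...,2]<.055)&(abs(C[...,0]-.57)<.09)&(abs(C[...,1]+.35)<.08)&(p['color'].max(-1)>90)
print(m.sum(),np.percentile(C[m][:,2],[5,50,95]))
w_=cam('wrist');s=cam('side')
save('end.png',np.hstack([cv2.resize(p['color'][140:260,320:470],(400,320)),cv2.resize(w_['color'],(400,320))]))
E
```

```text
15.9 [ 0.39162123 -0.2825657   0.17850454] 0.06822029203879267
360 [0.03448468 0.03788511 0.04116526]
```

View pics/end.png

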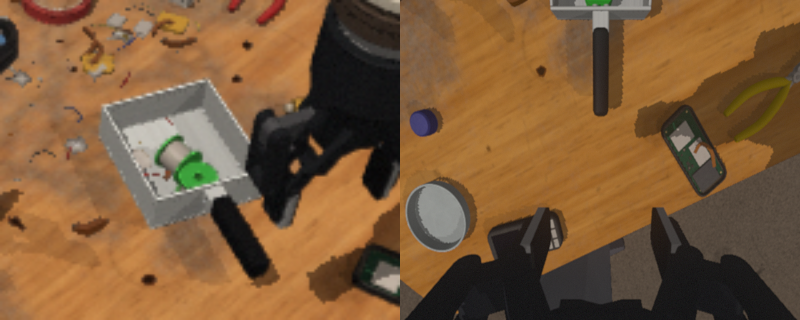

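The pan stands flat with both green spools in it (left crop (180,165)), and the gripper is clear of everything. I'll hand the job in.

```bash
python3 -c "
from workcell import bot
print(bot.job_done())"
```

```text
the job is handed in; nothing more can be done
None
```

I handed the job in at about 16 s of the 72 s limit, and no pass/fail result came back: both spools slid into the pan at the chute, and it now stands flat and released about 0.31 m from the chute with both still inside.

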